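# Seat the radio module and shut the lid

### The job

The silver module in the front bay of the black radio case is not plugged in: with the fingertips, push it along its bay until it is fully home against its yellow socket, like its neighbour in the back bay. Then push the grey hinged lid down until it is fully shut. Do not lift the module, and leave the other things on the bench alone.

Things in the scene. Friction and masses are not known exactly. Their poses are not given: they have to be found in the camera images.
- case: Open black radio case, 160 (x) x 256 (y) x 62 mm high, walls and floor 5 mm, fixed to the bench, yaw within 0.25 rad of 0. Origin: centre of underside. A full-height 5 mm wall along y at x = 0 makes two bays, each 72.5 x 246 mm. A yellow socket fills the last 12 mm of each bay at the +y end (robot's left), face at y = +111. The back (+x) bay holds an identical module, home and fixed.
- module: Loose silver module in the front bay, 66 (x) x 110 (y) x 42 mm high, 0.25 to 0.5 kg, on the bay's floor, 3 mm play each side; a dark bail rises 11.5 mm from its top. Origin: centre of underside; y along the bay. Home: its +y end touches the socket, origin at y = +56 in the case's frame. Starts 35 to 65 mm short, with 59 to 89 mm of free bay behind its -y end. Slides with plain friction, under 8 N.
- socket (a point): Middle of the front bay's socket face, at the height of the bay's floor: case frame x = -38.75 (the front bay's centre line), y = +111, z = 5 mm. Its axes are the case's; push the module along +y.
- lid (a joint): Angle of the grey lid (rad): 0 fully shut, lying on the case's rim; it starts open at 1.3 to 1.55 (1.57 is upright, 1.75 the stop). Stiff hinge: it stays wherever it is left; about 2 to 5 N at its free edge moves it. No handle, no catch.
- lid_hinge (a point): Middle of the lid's hinge line, along the case's y at its back top edge: case frame x = +80, y = 0, z = 62.5 mm. The frame turns with the lid, which reaches from here 160 mm along its own -x, 128 mm either side in y, and 6 mm up its own z (outer face: looks away from the robot while open, up when shut).
- lid_edge (a point): Middle of the lid's free edge, on the outer face (160 mm from the hinge line). When the lid is shut it is at case frame x = -80 mm, z = 68.5 mm.
- flux: Bystander: green glass jar with black cap, 44 mm diameter, 75 mm high, upright near the case's +y end. Origin: centre of its underside.
- driver: Bystander: screwdriver with red handle, 190 mm long, lying near the case's -y end along the case's x. Origin: under the middle.
- tape: Bystander: grey reel of tape lying flat, 100 mm diameter, 25 mm high. Origin: centre of its underside.
- tin: Bystander: round brass tin of screws, 96 mm diameter, 35 mm high. Origin: centre of its underside.
- meter: Bystander: yellow multimeter lying flat, 150 x 75 x 43 mm high with its knob. Origin: centre of its underside.
- pliers: Bystander: pliers with red grips, 165 mm long, 11 mm high, lying behind the case. Origin: at the bench, near the middle.
Things that resemble listed ones, but are neither listed nor needed, are in the scene too. There is more than one size of the module; the job needs the middle-sized.

How it is judged:
By the outcome, as a careful person would: the job done as asked, in the order asked, and still so for the second after the job is handed in, with the robot touching nothing.
It also fails if it takes over 54 s, if anything falls off the work surface, if the arm or the gripper's body presses on something with over 40 N, if the wrist force passes 120 N, or if a joint passes its speed limit or range.

### The arm

A 6-joint arm with a two-finger parallel gripper is mounted at the origin on the work surface. World frame = base frame: x ahead of the robot, y to its left, z up, the work surface at z = 0. Lengths are in m, angles in rad, forces in N, time in s.
With the tool pointing down it reaches from about 0.275 to 0.725 m from the base axis. Payload 15.9 kg.
Tool frame: the origin (TCP) lies on the centre line of the jaws, within the pads' length; the fingertips stand 22 mm ahead of it and the grasp point (between the pads) lies 3 mm ahead of it; z points along the fingers, y is the line along which they close (so a half turn about z gives the same grasp; the last joint's range is limited). The gripper opens to 85 mm and grips with 20 to 120 N. Pads are 22 mm wide; open, the fingers measure 114 mm over their backs; the gripper's body (76 mm by 85 mm) begins 54 mm behind the grasp point. The pads swing forward as they close: fully open they stand 13 mm farther back than shut.
Start: joints at [-1.169, 0.213, -0.034, 1.323, 0, 1.571], TCP at [0.196, -0.46, 0.253] pointing down, gripper open.
Joint ranges: [-2.98, 2.98], [-0.74, 1.72], [-1.14, 1.35], [-2.1, 2.04], [-1.57, 1.44], [-3.14, 3.14]. Speed limits (rad/s): [1.89, 1.89, 2.39, 2.57, 3.14, 3.14].

### API

Orientations are given as [roll, pitch, yaw] about the fixed x, y, z axes, in that order (R = Rz(yaw) Ry(pitch) Rx(roll)).
In Python, from bench import ctrl, imaging gives the robot as it stands.
- The arm moves only by the tool send_rows, never from a script. Its argument "targets" is a list of rows, each a list of 7 numbers: the opening, from 0 (shut) to 1 (fully open), then the shift along the world's x, y, z scaled (see below), then the turn, a rotation vector about the world's x, y, z scaled (see below). In form: [[claw, x, y, z, ax, ay, az], ...]. A call has exactly 5 rows; each row is the pose to reach, as a shift and turn from the pose commanded when the call began; what a row does not reach only later rows make up. The controller multiplies each number of a shift by 20 cm and each number of a turn by 45 degrees. A row lasts 1/10 s, in which the tool goes at most 50 mm and 8.59 degrees, less where a joint would pass 70% of its speed; a pose out of reach is approached as far as the arm can. A call with a number of a shift or a turn outside -1 to 1 is refused whole. A call with a gripper value outside its range is refused whole. The fingers move at their own pace and stop on an object; "newtons" is the grip in N (left out, the last holds). Time passes only in rows, so rows that repeat a pose let the fingers close, or fill a call up. It gives the time, the measured TCP pose, the force, the opening and the grip force at its end, in the units of the state.
- ctrl.get_obs(): the state, without advancing time (a new reading comes with each control period).
- imaging.get_image(name): name is "side" or "top"; returns a dict with "color" (400x640x3 uint8, blue, green, red), "depth" (400x640 float32, m along the optical axis (not along the pixel's ray), 0 where there is no reading), "camera_matrix" (3x3 intrinsics, pixels), "k1" (the pictures are not rectified: a ray, as slopes to the right and down, at radius r is drawn at 1 + k1 r^2 times it, then the intrinsics apply), "view" (4x4, takes a point from world to camera coordinates). Camera axes: x right, y down, z forward; pixel columns grow to the right and rows downward; lengths in m; the calibration is good to about 2 mm. A picture is of the moment at which its call begins.
- ctrl.close_job(): hands the job in; it is judged then, once.
The state is a dict: "t": time; "qpos": joint angles; "joint_vel": joint speeds; "joint_torque": joint torques, N m; "tool_pos": TCP position; "tool_rot": TCP orientation; "ft_force": force on the tool from outside, world axes, zero at the start; "torque": the same for the moment, N m; "opening": opening from 0.0 (shut) to 1.0 (fully open); "grip_force": force on a finger pad.
Only numpy, scipy, OpenCV 4.12 (cv2) and the standard library are available. Lean on these libraries where they do the work, as an engineer would, in place of code of your own. Each camera call takes 0.05 s, during which the arm holds its last target. There are 200 camera calls.

## Working session

There is one attempt and no reset: what is moved stays moved. The work goes in short steps, Python scripts to look and compute and a tool call to move; the robot and the scene stay as the last step left them, time stands still between calls to the robot, and variables do not carry over. Pictures are saved under pics/ and viewed, at most 10 in all, crops included, and the job is handed in when it is done.

Besides the shell and the picture viewer there is one more tool, called after "Call:" in YAML: its name, and indented under it one key for each argument. send_rows: Moves the arm, as the interface text tells. Shifts and turns lie within -1 to 1; 1 stands for 20 cm of shift or 45 degrees of turn. Its arguments: {"type":"object","properties":{"targets":{"type":"array"},"newtons":{"type":"number"}},"required":["targets"]}

```bash
mkdir -p pics; ls
cat > h.py <<'E'
import numpy as np, cv2
from bench import ctrl, imaging
def get(n):
    d=imaging.get_image(n); np.savez(''+n+'.npz',**{k:np.asarray(v) for k,v in d.items()}); return d
def load(n): return dict(np.load(''+n+'.npz'))
def world(d):
    "per-pixel world points from depth"
    K=d['camera_matrix']; k1=float(d['k1']); h,w=d['depth'].shape
    u,v=np.meshgrid(np.arange(w),np.arange(h))
    n=cv2.undistortPoints(np.stack([u,v],-1).reshape(-1,1,2).astype(np.float64),K,np.array([k1,0,0,0,0.])).reshape(h,w,2)
    z=d['depth']; P=np.dstack([n[...,0]*z,n[...,1]*z,z,np.ones_like(z)])
    return (P@np.linalg.inv(d['view']).T)[...,:3]
def ray(d,u,v,zp):
    n=cv2.undistortPoints(np.array([[[u,v]]],float),d['camera_matrix'],np.array([float(d['k1']),0,0,0,0.])).ravel()
    Vi=np.linalg.inv(d['view']); o=Vi[:3,3]; r=Vi[:3,:3]@np.array([n[0],n[1],1]); return o+r*(zp-o[2])/r[2]
E
python3 - <<'E'
from h import *
for n in('top','side'):
    d=get(n); cv2.imwrite(f'pics/{n}0.png',d['color']); print(n,d['view'].round(3).tolist(),d['camera_matrix'].tolist(),d['k1'],(d['depth']>0).mean())
print(ctrl.get_obs())
E
```

```text
pics
top [[-0.002, -1.0, 0.009, -0.006], [-0.996, 0.001, -0.093, 0.586], [0.093, -0.009, -0.996, 1.58], [0.0, 0.0, 0.0, 1.0]] [[508.9925478035173, 0.0, 320.778050691292], [0.0, 508.9925478035173, 196.7869139161197], [0.0, 0.0, 1.0]] -0.08203639215990659 0.99594921875
side [[-0.763, -0.646, -0.008, 0.44], [-0.382, 0.46, -0.802, 0.275], [0.522, -0.609, -0.598, 1.236], [0.0, 0.0, 0.0, 1.0]] [[456.44680409394823, 0.0, 316.84302030879746], [0.0, 456.44680409394823, 191.88913704630517], [0.0, 0.0, 1.0]] 0.006402949418016282 0.99605078125
{'t': 0.1, 'qpos': array([-1.16897185e+00,  2.13324580e-01, -3.49808397e-02,  1.32349423e+00,
       -6.29730813e-05,  1.57081421e+00]), 'joint_vel': array([ 1.24902471e-03, -2.34000569e-04,  8.72868460e-04, -3.35981142e-04,
       -4.51672481e-04,  9.60535998e-05]), 'joint_torque': array([-3.05080670e-03, -6.87248611e+01,  4.87807238e+01,  1.21702248e-02,
       -2.40523050e-04,  2.52264761e-05]), 'tool_pos': array([ 0.19542323, -0.45992562,  0.25286298]), 'tool_rot': array([-3.14058934e+00,  6.29909963e-05,  4.01806655e-01]), 'ft_force': array([ 0.76303432,  0.65592228, -0.51858202]), 'torque': array([-0.02418493, -0.03221215, -0.02062963]), 'grip_force': 0.0, 'opening': 1.001667023625495}
```

View pics/top0.png

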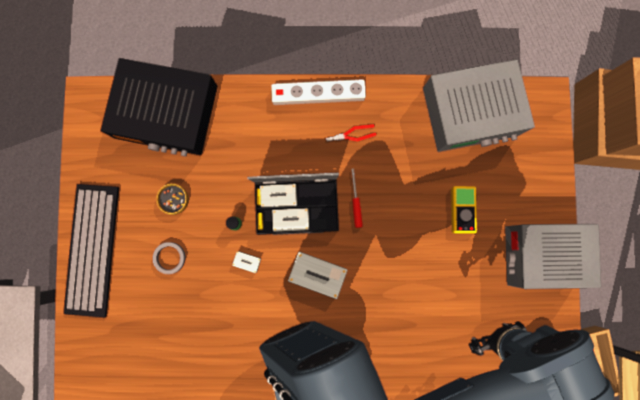

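View pics/side0.png

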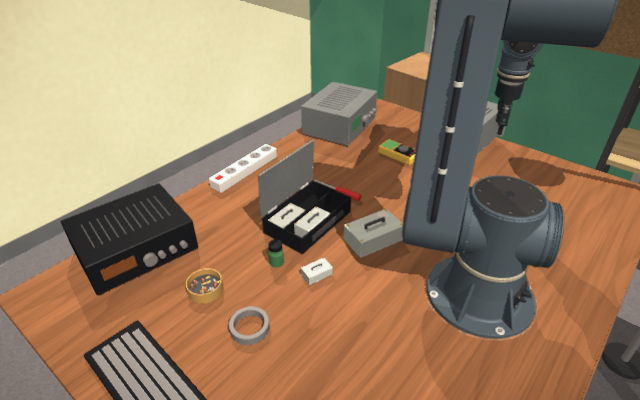

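Candidates in the top view: front-bay module (290,219), back-bay module already home (278,195), small module on the bench (246,261), large grey module on the bench (317,276). I choose the front-bay one at (290,219). The side view shows the same four at (312,222), (287,214), (317,270) and (372,233). The lid stands nearly upright at (287,180).

Run:
```python
from h import *
d=load('top'); c=d['color'][165:305,225:350]
s=load('side'); c2=s['color'][135:275,250:375]
cv2.imwrite('pics/crop.png',np.hstack([cv2.resize(x,None,fx=3.2,fy=3.2,interpolation=cv2.INTER_CUBIC) for x in(c,c2)])[:600])
W=world(d); S=world(s)
np.save('W.npy',W)
def rect(P,name):
    r=cv2.minAreaRect(P[:,:2].astype(np.float32)*1000); print(name,len(P),r,P[:,2].mean().round(4)*1000)
for n,X,dd in(('top',W,d),('side',S,s)):
    hsv=cv2.cvtColor(dd['color'],cv2.COLOR_BGR2HSV)
    box=(X[...,0]>.40)&(X[...,0]<.68)&(abs(X[...,1]-.06)<.2)
    m=box&(hsv[...,1]<70)&(hsv[...,2]>150)&(X[...,2]>.035)&(X[...,2]<.056)
    nl,L,st,ce=cv2.connectedComponentsWithStats(m.astype(np.uint8))
    for i in range(1,nl):
        if st[i,4]>40: rect(X[L==i],n+' module '+str(ce[i].round()))
    y=box&(hsv[...,0]>20)&(hsv[...,0]<35)&(hsv[...,1]>150)&(hsv[...,2]>120)&(X[...,2]>.02)
    nl,L,st,ce=cv2.connectedComponentsWithStats(y.astype(np.uint8))
    for i in range(1,nl):
        if st[i,4]>5: rect(X[L==i],n+' yellow '+str(ce[i].round()))
    k=box&(X[...,2]>.057)&(X[...,2]<.068)&(hsv[...,2]<70)
    rect(X[k],n+' rim')
    l=box&(X[...,2]>.085)&(X[...,0]>.5)&(X[...,2]<.24)
    P=X[l]
    print(n,'lid',len(P),P.min(0),P.max(0))
    A=np.c_[P[:,1:],np.ones(len(P))]; co,*_=np.linalg.lstsq(A,P[:,0],rcond=None); print('x=a y+b z+c',co)
```

```text
top module [278. 195.] 661 ((590.18017578125, 128.27468872070312), (66.02813720703125, 109.73829650878906), 2.5251965522766113) 46.6
top module [290. 219.] 652 ((514.5316162109375, 89.09036254882812), (64.65532684326172, 107.1444320678711), 2.0222818851470947) 46.9
top yellow [258. 196.] 44 ((586.5139770507812, 189.1493682861328), (47.15761184692383, 7.915241718292236), 6.099185943603516) 38.6
top yellow [260. 220.] 60 ((510.8660583496094, 185.23948669433594), (47.67465591430664, 11.057775497436523), 3.2838664054870605) 38.199999999999996
top rim 315 ((553.2117919921875, 98.28827667236328), (160.31341552734375, 311.1760559082031), 2.539433479309082) 61.800000000000004
top lid 506 [ 0.61999907 -0.05324856  0.085587  ] [0.63805287 0.20124679 0.2289254 ]
x=a y+b z+c [-0.04319403 -0.03251139  0.63799279]
side module [286. 215.] 392 ((589.0109252929688, 130.42449951171875), (72.7889175415039, 115.11970520019531), 1.625113844871521) 46.800000000000004
side module [311. 219.] 380 ((518.11328125, 91.34839630126953), (59.82463073730469, 110.39094543457031), 3.2865893840789795) 46.5
side rim 236 ((553.237060546875, 102.93289184570312), (161.79006958007812, 318.4033508300781), 2.325080394744873) 60.1
side lid 2019 [ 0.61906591 -0.05740787  0.08503382] [0.64376293 0.20529448 0.22497415]
x=a y+b z+c [-0.04494211 -0.05097036  0.6427835 ]
```

View pics/crop.png

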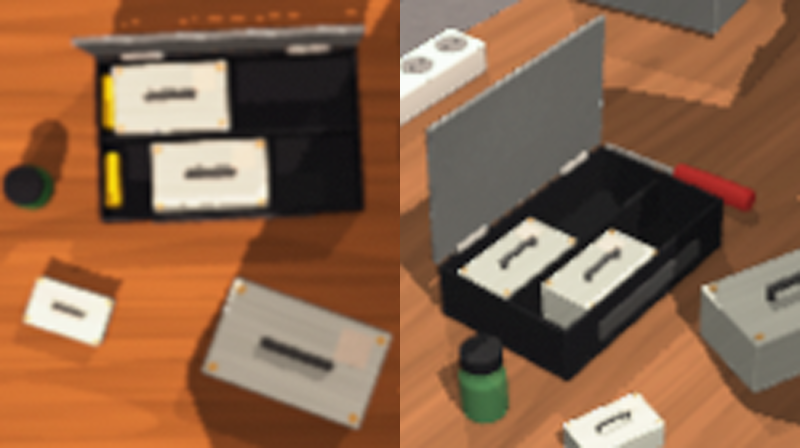

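The crop confirms it: the front-bay module at crop (210,172) is short of its yellow socket (113,180), and its neighbour touches its own. From colour masks, the case yaw is about 0.044 rad and its origin is about (0.554, 0.071). The module is about 36 mm short of home. Next I move above the free bay behind it.

Call:
send_rows:
  targets:
    - [0,0.15,0.19,0,0,0,0.154]
    - [0,0.3,0.38,0,0,0,0.308]
    - [0,0.45,0.57,0,0,0,0.462]
    - [0,0.6,0.76,0,0,0,0.616]
    - [0,0.75,0.95,0,0,0,0.77]
  newtons: 40

```text
t: 0.6
tool_pos: [0.3462, -0.2684, 0.2532]
tool_rot: [-3.142, 0.0, 1.011]
ft_force: [1.5, -1.2, -0.5]
opening: 0.14
grip_force: 0.0
```

Call:
send_rows:
  targets:
    - [0,0.14,0.19,0,0,0,0.154]
    - [0,0.28,0.38,0,0,0,0.308]
    - [0,0.42,0.57,0,0,0,0.462]
    - [0,0.56,0.76,0,0,0,0.616]
    - [0,0.7,0.95,0,0,0,0.77]

```text
t: 1.1
tool_pos: [0.4862, -0.0782, 0.2532]
tool_rot: [-3.141, 0.0, 1.617]
ft_force: [1.1, -1.1, -0.7]
opening: -0.005
grip_force: 0.0
```

Call:
send_rows:
  targets:
    - [0,0.08,0.2,0,0,0,0]
    - [0,0.165,0.39,0,0,0,0]
    - [0,0.165,0.39,-0.1,0,0,0]
    - [0,0.165,0.39,-0.2,0,0,0]
    - [0,0.165,0.39,-0.3,0,0,0]

```text
t: 1.6
tool_pos: [0.5184, -0.0017, 0.1922]
tool_rot: [-3.141, -0.0, 1.612]
ft_force: [0.1, 0.2, 0.8]
opening: -0.001
grip_force: 0.0
```

Run:
```python
from h import *
s=get('side'); d=get('top')
f=lambda x:cv2.resize(x,None,fx=2.6,fy=2.6,interpolation=cv2.INTER_CUBIC)
cv2.imwrite('pics/c2.png',np.hstack([f(s['color'][100:260,230:380]),f(d['color'][140:300,220:370])])[:,:800])
```

```text
(no output)
```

View pics/c2.png

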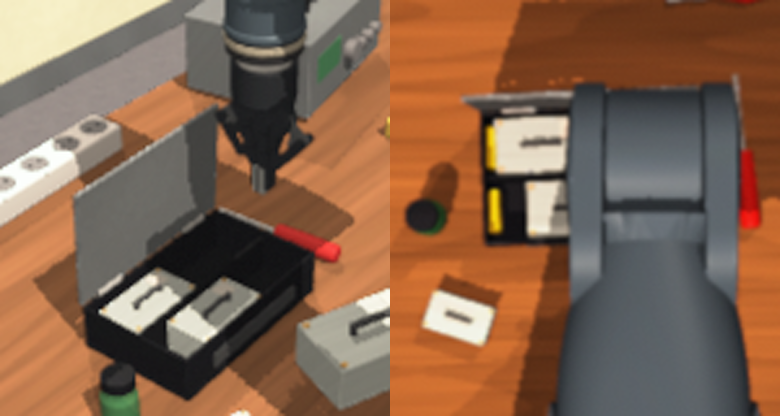

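The shut fingers are over the free bay, to the right of the module in both views, and clear of the lid. I descend next.

Call:
send_rows:
  targets:
    - [0,0,0,-0.2,0,0,0]
    - [0,0,0,-0.4,0,0,0]
    - [0,0,0,-0.55,0,0,0]
    - [0,0,0,-0.65,0,0,0]
    - [0,0,0,-0.71,0,0,0]

```text
t: 2.2
tool_pos: [0.5182, -0.0023, 0.0505]
tool_rot: [-3.14, -0.0, 1.611]
ft_force: [0.2, -0.3, -0.3]
opening: -0.0
grip_force: 0.0
```

Call:
send_rows:
  targets:
    - [0,0,0.02,-0.01,0,0,0]
    - [0,-0.002,0.04,-0.02,0,0,0]
    - [0,-0.003,0.06,-0.02,0,0,0]
    - [0,-0.004,0.08,-0.02,0,0,0]
    - [0,-0.004,0.1,-0.02,0,0,0]

```text
t: 2.7
tool_pos: [0.5181, 0.0183, 0.048]
tool_rot: [3.141, -0.0, 1.612]
ft_force: [0.3, 0.0, -0.2]
opening: -0.001
grip_force: 0.0
```

Call:
send_rows:
  targets:
    - [0,-0.001,0.03,0,0,0,0]
    - [0,-0.002,0.06,0,0,0,0]
    - [0,-0.004,0.09,0,0,0,0]
    - [0,-0.005,0.12,0,0,0,0]
    - [0,-0.006,0.14,0,0,0,0]

```text
t: 3.2
tool_pos: [0.5165, 0.0464, 0.0473]
tool_rot: [3.142, 0.0, 1.612]
ft_force: [1.0, -3.3, 2.9]
opening: 0.004
grip_force: 1.7
```

Call:
send_rows:
  targets:
    - [0,0,0.01,0,0,0,0]
    - [0,-0.001,0.02,0,0,0,0]
    - [0,-0.001,0.03,0,0,0,0]
    - [0,-0.001,0.035,0,0,0,0]
    - [0,-0.001,0.035,0,0,0,0]

```text
t: 3.7
tool_pos: [0.5163, 0.053, 0.0473]
tool_rot: [-3.141, -0.0, 1.611]
ft_force: [0.5, -0.8, 1.0]
opening: -0.001
grip_force: 0.6
```

Call:
send_rows:
  targets:
    - [0,0,0.005,0,0,0,0]
    - [0,0,0.01,0,0,0,0]
    - [0,0,0.015,0,0,0,0]
    - [0,-0.001,0.02,0,0,0,0]
    - [0,-0.001,0.025,0,0,0,0]

```text
t: 4.2
tool_pos: [0.5162, 0.0571, 0.0473]
tool_rot: [3.141, 0.002, 1.611]
ft_force: [3.8, -15.3, 0.4]
opening: -0.003
grip_force: 7.6
```

Call:
send_rows:
  targets:
    - [0,0,0.003,0,0,0,0]
    - [0,0,0.006,0,0,0,0]
    - [0,0,0.008,0,0,0,0]
    - [0,0,0.01,0,0,0,0]
    - [0,0,0.01,0,0,0,0]

```text
t: 4.7
tool_pos: [0.5165, 0.0573, 0.0474]
tool_rot: [3.141, 0.006, 1.609]
ft_force: [4.0, -26.6, 1.3]
opening: -0.0
grip_force: 12.8
```

The module has stopped, with the reaction at 27 N, well over its friction. I back off, rise and check by camera.

Call:
send_rows:
  targets:
    - [0,0,-0.05,0,0,0,0]
    - [0,0,-0.1,0,0,0,0]
    - [0,0,-0.1,0.2,0,0,0]
    - [0,0,-0.15,0.45,0,0,0]
    - [0,0,-0.3,0.7,0,0,0]

```text
t: 5.2
tool_pos: [0.5158, 0.0051, 0.1813]
tool_rot: [3.141, -0.001, 1.613]
ft_force: [1.6, 0.2, -0.5]
opening: 0.003
grip_force: 0.0
```

Call:
send_rows:
  targets:
    - [0,0,-0.2,0.2,0,0,0]
    - [0,0,-0.4,0.3,0,0,0]
    - [0,0,-0.6,0.3,0,0,0]
    - [0,0,-0.8,0.3,0,0,0]
    - [0,0,-0.8,0.3,0,0,0]

```text
t: 5.7
tool_pos: [0.5157, -0.1594, 0.2392]
tool_rot: [3.141, 0.0, 1.607]
ft_force: [0.2, 0.2, 0.4]
opening: 0.003
grip_force: 0.0
```

Run:
```python
from h import *
s=get('side'); d=get('top')
f=lambda x:cv2.resize(x,None,fx=2.6,fy=2.6,interpolation=cv2.INTER_CUBIC)
cv2.imwrite('pics/c3.png',np.hstack([f(s['color'][100:260,230:380]),f(d['color'][140:300,220:370])])[:,:800])
for n,dd in(('top',d),('side',s)):
    X=world(dd); hsv=cv2.cvtColor(dd['color'],cv2.COLOR_BGR2HSV)
    m=(X[...,0]>.45)&(X[...,0]<.65)&(abs(X[...,1]-.06)<.2)&(hsv[...,1]<70)&(hsv[...,2]>120)&(X[...,2]>.035)&(X[...,2]<.056)
    nl,L,st,ce=cv2.connectedComponentsWithStats(m.astype(np.uint8))
    for i in range(1,nl):
        if st[i,4]>40:
            P=X[L==i]; print(n,ce[i].round(),cv2.minAreaRect(P[:,:2].astype(np.float32)*1000))
    l=(X[...,2]>.085)&(X[...,0]>.5)&(X[...,2]<.24)&(X[...,0]<.68)&(abs(X[...,1]-.08)<.11)
    P=X[l]; A=np.c_[P[:,1:],np.ones(len(P))]; print('lid',len(P),np.linalg.lstsq(A,P[:,0],rcond=None)[0],P.max(0))
print(ctrl.get_obs()['tool_pos'])
```

```text
top [278. 195.] ((590.2764892578125, 127.94529724121094), (66.42156982421875, 109.12435913085938), 2.2023134231567383)
top [279. 220.] ((513.2244262695312, 124.47794342041016), (65.2710952758789, 108.74368286132812), 1.9489020109176636)
lid 444 [-0.0438318  -0.03253427  0.63810473] [0.63740631 0.18991378 0.22930791]
side [286. 215.] ((589.0553588867188, 131.28512573242188), (73.11077117919922, 117.49573516845703), 5.245203971862793)
side [304. 224.] ((518.1495971679688, 125.8451156616211), (60.4488410949707, 111.86075592041016), 3.0164577960968018)
lid 1714 [-0.04471711 -0.05197035  0.64291492] [0.64210111 0.18994201 0.22556925]
[ 0.51582693 -0.15609983  0.23909493]
```

View pics/c3.png

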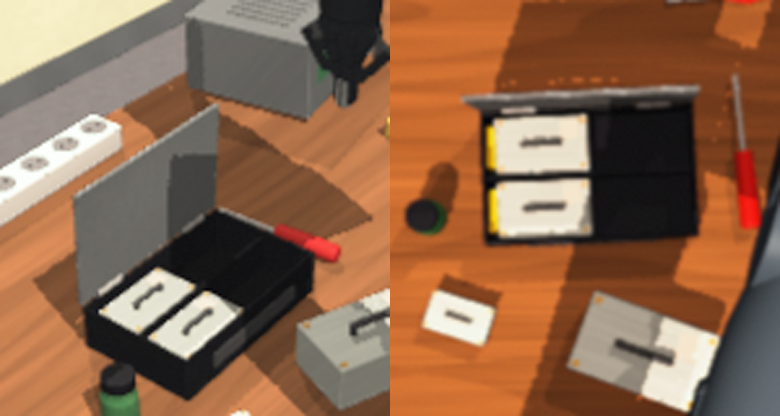

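The module is home: measured at (0.513, 0.124) against (0.513, 0.125) predicted, and level with its neighbour at crop (543,207) vs (541,143). The lid is at about 1.53 rad. I now go round its right end to behind it, turning the tool so its narrow side faces the lid.

Call:
send_rows:
  targets:
    - [0,0.16,0,0,0,0,-0.18]
    - [0,0.32,0,0,0,0,-0.36]
    - [0,0.48,0,0,0,0,-0.54]
    - [0,0.64,0,0,0,0,-0.72]
    - [0,0.78,0,-0.05,0,0,-0.9]

```text
t: 6.3
tool_pos: [0.674, -0.1538, 0.2302]
tool_rot: [3.14, -0.001, 0.9]
ft_force: [0.4, -0.2, 0.7]
opening: 0.003
grip_force: 0.0
```

Call:
send_rows:
  targets:
    - [0,0,0.08,0,0,0,-0.18]
    - [0,0,0.16,0,0,0,-0.36]
    - [0,0,0.24,0,0,0,-0.54]
    - [0,0,0.32,0,0,0,-0.72]
    - [0,0,0.4,0,0,0,-0.9]

```text
t: 6.8
tool_pos: [0.672, -0.0731, 0.2292]
tool_rot: [-3.141, 0.0, 0.193]
ft_force: [0.5, -0.7, 0.9]
opening: -0.003
grip_force: 0.0
```

Call:
send_rows:
  targets:
    - [0,0,0.18,0,0,0,-0.1]
    - [0,0,0.36,0,0,0,-0.2]
    - [0,0,0.54,-0.03,0,0,-0.2]
    - [0,0,0.7,-0.05,0,0,-0.2]
    - [0,0,0.76,-0.05,0,0,-0.2]

```text
t: 7.3
tool_pos: [0.6731, 0.0593, 0.2187]
tool_rot: [-3.124, 0.002, 0.081]
ft_force: [-0.3, -0.6, 0.2]
opening: 0.002
grip_force: 0.0
```

Call:
send_rows:
  targets:
    - [0,-0.07,0,0,0,0,0]
    - [0,-0.11,0,0,0,0,0]
    - [0,-0.15,0,0,0,0,0]
    - [0,-0.19,0,0,0,0,0]
    - [0,-0.225,0,0,0,0,0]

```text
t: 7.8
tool_pos: [0.6287, 0.0544, 0.2195]
tool_rot: [-3.124, -0.0, 0.079]
ft_force: [2.5, -0.1, -1.4]
opening: 0.003
grip_force: 1.2
```

Call:
send_rows:
  targets:
    - [0,-0.045,-0.002,-0.01,0,0,0]
    - [0,-0.09,-0.004,-0.02,0,0,0]
    - [0,-0.135,-0.006,-0.035,0,0,0]
    - [0,-0.18,-0.008,-0.05,0,0,0]
    - [0,-0.225,-0.01,-0.07,0,0,0]

```text
t: 8.3
tool_pos: [0.5837, 0.0522, 0.2056]
tool_rot: [-3.123, -0.001, 0.08]
ft_force: [2.9, 1.3, 0.4]
opening: 0.001
grip_force: 1.0
```

Call:
send_rows:
  targets:
    - [0,-0.067,-0.002,-0.042,0,0,0]
    - [0,-0.123,-0.004,-0.084,0,0,0]
    - [0,-0.176,-0.006,-0.131,0,0,0]
    - [0,-0.223,-0.008,-0.184,0,0,0]
    - [0,-0.264,-0.01,-0.242,0,0,0]

```text
t: 8.8
tool_pos: [0.5308, 0.0492, 0.1571]
tool_rot: [-3.122, -0.001, 0.082]
ft_force: [1.4, 1.2, 1.1]
opening: 0.0
grip_force: 0.8
```

Call:
send_rows:
  targets:
    - [0,-0.025,0,-0.045,0,0,0]
    - [0,-0.045,0,-0.09,0,0,0]
    - [0,-0.06,0,-0.13,0,0,0]
    - [0,-0.075,0,-0.17,0,0,0]
    - [0,-0.085,0,-0.21,0,0,0]

```text
t: 9.3
tool_pos: [0.5141, 0.0488, 0.1144]
tool_rot: [-3.122, 0.0, 0.084]
ft_force: [0.3, -0.1, 1.6]
opening: -0.002
grip_force: 0.7
```

Call:
send_rows:
  targets:
    - [0,-0.005,0,-0.03,0,0,0]
    - [0,-0.01,0,-0.055,0,0,0]
    - [0,-0.012,0,-0.08,0,0,0]
    - [0,-0.013,0,-0.1,0,0,0]
    - [0,-0.013,0,-0.11,0,0,0]

```text
t: 9.8
tool_pos: [0.5115, 0.0489, 0.0926]
tool_rot: [-3.122, 0.001, 0.084]
ft_force: [0.0, 0.0, 1.2]
opening: 0.0
grip_force: 0.6
```

Call:
send_rows:
  targets:
    - [0,0,0,-0.004,0,0,0]
    - [0,0,0,-0.008,0,0,0]
    - [0,0,0,-0.01,0,0,0]
    - [0,0,0,-0.01,0,0,0]
    - [0,0,0,-0.01,0,0,0]

```text
t: 10.3
tool_pos: [0.5117, 0.0488, 0.0911]
tool_rot: [-3.122, 0.0, 0.084]
ft_force: [-0.6, 0.4, 0.5]
opening: -0.001
grip_force: 0.0
```

Call:
send_rows:
  targets:
    - [0,0,0,-0.004,0,0,0]
    - [0,0,0,-0.008,0,0,0]
    - [0,0,0,-0.01,0,0,0]
    - [0,0,0,-0.01,0,0,0]
    - [0,0,0,-0.01,0,0,0]

```text
t: 10.8
tool_pos: [0.5118, 0.0488, 0.0903]
tool_rot: [-3.122, -0.001, 0.084]
ft_force: [-9.8, -1.4, 26.3]
opening: 0.0
grip_force: 13.1
```

Call:
send_rows:
  targets:
    - [0,0,0,0.05,0,0,0]
    - [0,0,0,0.25,0,0,0]
    - [0,0,0,0.5,0,0,0]
    - [0,0,-0.2,0.7,0,0,0]
    - [0,0,-0.4,0.8,0,0,0]

```text
t: 11.3
tool_pos: [0.5122, -0.0302, 0.2516]
tool_rot: [-3.122, -0.003, 0.087]
ft_force: [1.9, -0.6, -0.6]
opening: -0.002
grip_force: 0.0
```

Call:
send_rows:
  targets:
    - [0,-0.1,-0.2,0,0,0,0]
    - [0,-0.15,-0.4,0,0,0,0]
    - [0,-0.2,-0.6,0,0,0,0]
    - [0,-0.25,-0.8,0,0,0,0]
    - [0,-0.25,-0.8,0,0,0,0]

```text
t: 11.8
tool_pos: [0.4604, -0.1941, 0.2486]
tool_rot: [-3.123, 0.0, 0.08]
ft_force: [-0.6, 0.5, -0.3]
opening: -0.0
grip_force: 0.0
```

Run:
```python
from h import *
s=get('side'); d=get('top')
f=lambda x:cv2.resize(x,None,fx=2.6,fy=2.6,interpolation=cv2.INTER_CUBIC)
cv2.imwrite('pics/c4.png',np.hstack([f(s['color'][100:260,230:380]),f(d['color'][140:300,220:370])])[:,:800])
R=np.array([[.999,-.0436],[.0436,.999]])
for dd in(d,s):
    X=world(dd); C=(X[...,:2]-[.5539,.0707])@R
    m=(abs(C[...,0])<.075)&(abs(C[...,1])<.12)&(X[...,2]>.03)&(X[...,2]<.15)
    A=np.c_[C[m],np.ones(m.sum())]; print(m.sum(),np.linalg.lstsq(A,X[m][:,2],rcond=None)[0].round(4))
print(ctrl.get_obs()['tool_pos'],ctrl.get_obs()['ft_force'])
```

```text
3782 [0.0018 0.0008 0.0684]
2263 [0.0031 0.0012 0.0679]
[ 0.46138638 -0.19095506  0.24856455] [0.31895845 0.57929207 0.69945274]
```

View pics/c4.png

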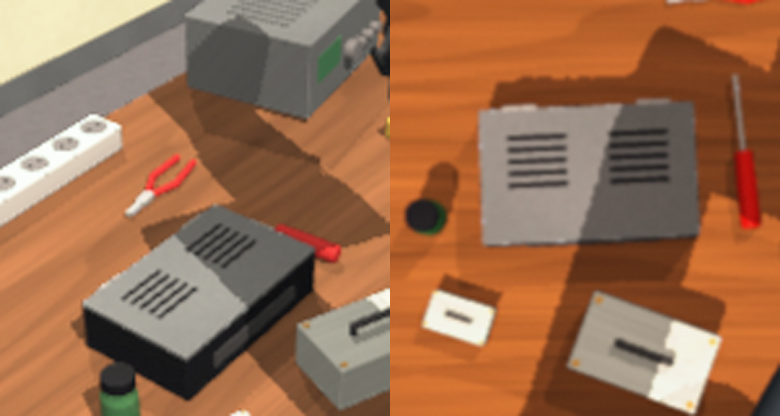

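The lid lies flat on the rim: both views give a top plane at 68.4 and 67.9 mm with a tilt of about 0.002 rad. The bystanders in both crops are where they were, and the arm is clear.

```bash
python3 -c "from bench import ctrl; print(ctrl.close_job())"
```

```text
the job is handed in; nothing more can be done
None
```

The module is fully home against its yellow socket and the lid is shut; I handed the job in at about 12 s, with the arm clear and the other things in view untouched.

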